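# Switch on the cordless carving lamp and set it in its rest

### The job

Pull the cordless lamp out of its charging dock, lay it switch-up on the bare counter and let go of it, then slide its little recessed switch fully on (towards the lens) while it lies there, pressing no harder than a thumb would. Then take the lamp again and lay it in the rest on the small carving board, switch up, tail down between the steel cheeks and lens pointing out of them, and let go. Leave the wine glass, the olive jar and the pepper mill alone.

Things in the scene. Friction and masses are not known exactly. Their poses are not given: they have to be found in the camera images.
- lamp_center (a point): Centre of the loose cordless lamp, a black bar 130 mm long (x), 44 wide (y), 30 tall (z), about 0.2 kg: mid-length, mid-width, half-way up. +x points to the aluminium-framed pale lens end, -x to the orange-topped tail, +z out of the switch face. At the start it lies level in the dock, switch up, about 45 mm of tail sticking out of the mouth and hanging 6 mm above the counter.
- lamp_lens (a point): Centre of the lamp's lens face, 65 mm along +x from lamp_center.
- switch_top (a point): Centre of the top of the white ribbed switch button in the groove: 12 mm along lamp x, 14 across, 4 tall, its top 2 mm below the lamp's top face. Pressing on its top with a fingertip (about 5 to 15 N) and dragging slides it. It resists with about 3 N, pressed or not, mostly more than the unpressed lamp's grip on the counter: a push on its flank alone tends to shove the whole lamp along.
- switch (a joint): Travel of the switch button along lamp +x: 0 m = off (tail side), 0.014 m = fully on (lens side, against its stop). It stays where it is left.
- charger: Fixed grey charging dock, a tunnel open only towards its -x; origin on the counter. Roof over x = -45 to +56 mm; base 82 mm wide, 68 above, 47 tall. Inside 52 mm wide, floor 6 mm and ceiling 42 mm above the counter, closed back at x = +50. The lamp lies in it along x, tail to -x, centre about x = -25: pulled 95 mm straight along dock -x it is clear of the roof.
- rest_seat (a point): The lamp's place on the fixed wooden carving board (15 mm thick, board x from -80 to +95 mm, 130 wide): the point on the board's top where the middle of the lamp's underside belongs, so the laid lamp's centre is 15 mm above it, with lamp +x along this +x.
- wineglass_center (a point): Loose stemmed wine glass, 178 mm tall, 78 mm across; point 90 mm above its foot. The counter between it and the robot's base is bare.
- olives_center (a point): Loose green glass olive jar, 105 mm tall, 72 mm across, point 50 mm above its foot.
- mill_center (a point): Loose pale wood pepper mill, 130 mm tall, 56 mm across, point half-way up.
- groove (a point): Middle of the floor of the finger groove in the lamp's switch face, 15 mm along lamp +x from the lamp's middle. The groove is 62 mm long (lamp x), 27 mm wide, 6 mm deep, with an upright rim all round. The dock's roof hides it at the start. When the switch is on, a green patch shows behind the button. Axes as the lamp's.
- dock_mouth (a point): Middle of the lower edge of the dock's mouth, at its floor, 45 mm along dock -x from charger and 6 mm above the counter; -x points out of the mouth.
- cheeks (a point): Mid-point between the tops of the rest's two steel cheeks, 45.5 mm along -x and 44 mm up from rest_seat, same axes. Cheeks: 44 mm tall above the board, 6 thick, 47 long in x, 50 mm clear gap between them (in y), closed at the -x end by a steel stop as tall; open above. The lamp's tail lies between them, where fingers have no room; the rest of the lamp is free at its sides.
Things that resemble listed ones, but are neither listed nor needed, are in the scene too. There is more than one size of the charger; the one meant has the size given above.

How it is judged:
By the outcome, as a careful person would: the job done as asked, in the order asked, and still so for the second after the job is handed in, with the robot touching nothing.
It also fails if it takes over 72 s, if anything falls off the work surface, if the arm or the gripper's body presses on something with over 40 N, if the wrist force passes 120 N, or if a joint passes its speed limit or range.

### The arm

A 6-joint arm with a two-finger parallel gripper is mounted at the origin on the work surface. World frame = base frame: x ahead of the robot, y to its left, z up, the work surface at z = 0. Lengths are in m, angles in rad, forces in N, time in s.
With the tool pointing down it reaches from about 0.425 to 0.95 m from the base axis. Payload 3.5 kg.
Tool frame: the origin (TCP) lies on the centre line of the jaws, within the pads' length; the fingertips stand 11 mm ahead of it and the grasp point (between the pads) lies 8 mm behind it; y points along the fingers, x is the direction in which the jaws open and shut, and the axes are right-handed (so a half turn about y gives the same grasp; the last joint's range is limited). The gripper opens to 85 mm and grips with 20 to 120 N. Pads are 22 mm wide; open, the fingers measure 114 mm over their backs; the gripper's body (76 mm by 85 mm) begins 54 mm behind the grasp point. The pads swing forward as they close: fully open they stand 13 mm farther back than shut.
Start: joints at [0.998, 0.286, 1.577, -0, 1.279, -0.15], TCP at [0.277, 0.616, 0.242] pointing down, gripper open.
Joint ranges: [-2.77, 2.77], [-0.9, 2.22], [0.21, 2.48], [-1.53, 4.67], [0.24, 2.81], [-2.84, 2.84]. Speed limits (rad/s): [2.79, 2.79, 3.14, 3.14, 3.14, 3.14].

### API

Orientations are given as a unit quaternion [x, y, z, w].
In Python, from plant import get_state, read_camera, sign_off gives the robot as it stands.
- The arm moves only by the shell command python3 -m inch 'ROWS' [FORCE]. ROWS is JSON, a list of rows, each an object of numbers: "ax", "ay", "az": the turn, a rotation vector about the tool's x, y, z in rad; "x", "y", "z": the shift along the tool's x, y, z in mm; "hand": the closure, from -1 (fully open) to 1 (shut). In form: [{"ax": .., "ay": .., "az": .., "x": .., "y": .., "z": .., "hand": ..}, ...]. A call has 1 to 5 rows; each row shifts and turns the commanded pose from where the row before left it, along the tool's axes as they then stand; what a row does not reach is not made up. A row lasts 1/12 s, in which the tool goes at most 41.7 mm and 7.16 degrees, less where a joint would pass 70% of its speed; a pose out of reach is approached as far as the arm can. A call with a gripper value outside its range is refused whole. The fingers move at their own pace and stop on an object; FORCE is the grip in N (left out, the last holds). Time passes only in rows, so rows that do not move let the fingers close. It gives the time, the measured TCP pose, the force and the opening at its end, in the units of the state.
- get_state(): the state, without advancing time (a new reading comes with each control period).
- read_camera(name): name is "scene" or "top" or "wrist"; returns a dict with "img" (384x512x3 uint8, red, green, blue), "fov_y" (degrees; the focal length in pixels is half the picture's height over the tangent of half this angle, whatever the lens; pixels are square), "cx", "cy" (the principal point, pixels), "distortion" ([k1, k2, p1, p2, k3] as OpenCV has them; the pictures are not rectified), "T" (4x4, takes a point from camera to world coordinates); the wrist camera has in their place "T_tool_cam" (4x4, takes a point from camera to tool coordinates, whose origin is the TCP and whose axes are the tool frame's). Camera axes: x right, y down, z forward; pixel columns grow to the right and rows downward; lengths in m; the calibration is good to about 2 mm. A picture is of the moment at which its call begins: read the wrist's pose just before it. There is no depth.
- sign_off(): hands the job in, once; it reports no verdict.
The state is a dict: "time": time; "qpos": joint angles; "dq": joint speeds; "joint_efforts": joint torques, N m; "eef_pos": TCP position; "tcp_rot": TCP orientation; "contact_force": force on the tool from outside, world axes, zero at the start; "wrist_torque": the same for the moment, N m; "opening": opening from 0.0 (shut) to 1.0 (fully open).
Only numpy, scipy, OpenCV 4.12 (cv2) and the standard library are available. Lean on these libraries where they do the work, as an engineer would, in place of code of your own. Each camera call takes 0.05 s, during which the arm holds its last target. There are 200 camera calls.

## Working session

There is one attempt and no reset: what is moved stays moved. The work goes in short steps, Python scripts to look and compute and a shell command to move; the robot and the scene stay as the last step left them, time stands still between calls to the robot, and variables do not carry over. Pictures are saved under pics/ and viewed, about 8 in all and at most 12, crops included, and the job is handed in when it is done.

```bash
mkdir -p pics; ls; python3 - <<'E'
from plant import get_state, read_camera
import cv2,numpy as np
s=get_state();print(s)
for n in("scene","top"):
    c=read_camera(n);cv2.imwrite(f"pics/{n}0.png",c["img"][:,:,::-1]);print(n,c["fov_y"],c["cx"],c["cy"],c["distortion"],np.round(c["T"],3).tolist())
E
```

```text
pics
{'time': 0.0, 'qpos': array([ 9.98014450e-01,  2.87181073e-01,  1.57818416e+00, -1.40482992e-06,
        1.27861034e+00, -1.49968101e-01]), 'dq': array([-0.00029459, -0.00097088,  0.00020809, -0.00189505,  0.00074676,
       -0.00083561]), 'joint_efforts': array([-4.11938781e-04, -4.05994749e+01, -2.92621171e+01, -1.70133453e-04,
        5.81205270e-03,  9.37313928e-06]), 'eef_pos': array([0.27657605, 0.6150377 , 0.240933  ]), 'tcp_rot': array([ 0.59413273,  0.38318266, -0.38471803, -0.59343861]), 'contact_force': array([0.02081397, 0.16692   , 0.68979933]), 'wrist_torque': array([-0.02180946,  0.03066155, -0.03538975]), 'opening': 0.998522380316442}
scene 49.71730479253391 254.55230538682522 196.68265016837478 [-0.09208923  0.          0.          0.          0.        ] [[0.01, 0.593, -0.805, 1.599], [1.0, -0.012, 0.003, 0.013], [-0.008, -0.805, -0.593, 0.765], [0.0, 0.0, 0.0, 1.0]]
top 48.19172477761624 251.43424585477692 185.31162240659427 [0.0463593 0.        0.        0.        0.       ] [[-0.028, -0.983, 0.179, 0.436], [-1.0, 0.028, -0.0, 0.001], [-0.005, -0.179, -0.984, 1.282], [0.0, 0.0, 0.0, 1.0]]
```

View pics/top0.png

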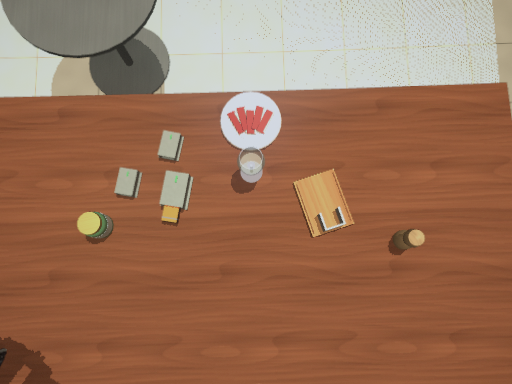

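View pics/scene0.png

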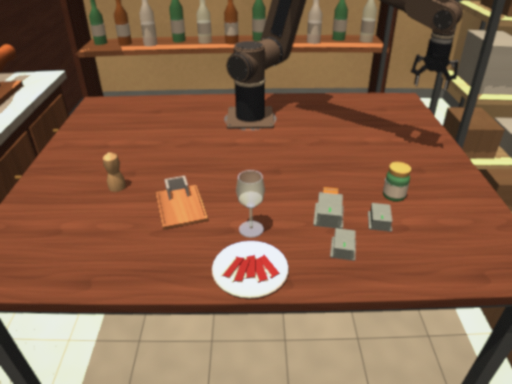

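The top view shows the big dock at about (175,190) with the orange tail at (171,214). The board is at (323,203) with its cheeks at about (331,220), the glass at (251,165), the jar at (95,225) and the mill at (410,238). The scene view agrees with this layout. Next I measure.

```bash
cat > h.py <<'E'
import numpy as np,cv2
from plant import get_state, read_camera
from scipy.spatial.transform import Rotation as R
def snap(n):
    s=get_state(); c=read_camera(n); im=c["img"]; f=im.shape[0]/2/np.tan(np.radians(c["fov_y"]/2))
    K=np.array([[f,0,c["cx"]],[0,f,c["cy"]],[0,0,1]]); D=np.array(c["distortion"],float)
    if n=="wrist":
        W=np.eye(4);W[:3,:3]=R.from_quat(s["tcp_rot"]).as_matrix();W[:3,3]=s["eef_pos"];T=W@c["T_tool_cam"]
    else: T=np.array(c["T"])
    return im,K,D,T
def onz(cam,uv,z):
    im,K,D,T=cam
    p=cv2.undistortPoints(np.array(uv,float).reshape(-1,1,2),K,D)[:,0]
    d=np.c_[p,np.ones(len(p))]@T[:3,:3].T
    return T[:3,3]+d*((z-T[2,3])/d[:,2])[:,None]
def proj(cam,P):
    im,K,D,T=cam; Ti=np.linalg.inv(T)
    return cv2.projectPoints(np.array(P,float).reshape(-1,1,3),cv2.Rodrigues(Ti[:3,:3])[0],Ti[:3,3],K,D)[0][:,0]
def blobs(cam,lo,hi,z,amin=30):
    hsv=cv2.cvtColor(cam[0],cv2.COLOR_RGB2HSV); m=cv2.inRange(hsv,np.array(lo),np.array(hi))
    out=[]
    for c in cv2.findContours(m,cv2.RETR_EXTERNAL,cv2.CHAIN_APPROX_NONE)[0]:
        if cv2.contourArea(c)<amin: continue
        w=onz(cam,c[:,0],z)[:,:2]*1000
        r=cv2.minAreaRect(w.astype(np.float32)); out.append((c[:,0].mean(0).round(0),np.round(r[0],1),np.round(r[1],1),round(r[2],1)))
    return out
def pose():
    s=get_state(); M=R.from_quat(s["tcp_rot"]).as_matrix()
    print("t",round(s["time"],2),"p",np.round(s["eef_pos"]*1000,1),"x",np.round(M[:,0],3),"y",np.round(M[:,1],3),"z",np.round(M[:,2],3),"F",np.round(s["contact_force"],1),"op",round(s["opening"],3))
    return s,M
E
python3 - <<'E'
from h import *
c=snap("top"); pose()
print("orange"); [print(b) for b in blobs(c,(17,180,150),(26,255,255),.036)]
print("grey"); [print(b) for b in blobs(c,(20,0,90),(90,60,190),.047)]
print("board"); [print(b) for b in blobs(c,(8,120,140),(19,230,255),.015)]
im=c[0]; 
for p in [(171,214),(168,185),(320,190),(330,222)]: print(p,cv2.cvtColor(im,cv2.COLOR_RGB2HSV)[p[1],p[0]])
print(onz(c,[(251,176),(95,230),(402,240)],0).round(3).tolist())
a=cv2.resize(im[120:250,150:350],None,fx=4,fy=4,interpolation=cv2.INTER_CUBIC);cv2.imwrite("pics/crop.png",a[:,:,::-1])
w=read_camera("wrist");print(np.round(w["T_tool_cam"],3).tolist(),w["fov_y"])
E
```

```text
t 0.15 p [276.7 615.2 241.2] x [ 0.41   0.912 -0.002] y [-0.001 -0.002 -1.   ] z [-0.912  0.41   0.   ] F [ 0.3 -0.4 -0.2] op 1.0
orange
grey
(array([188., 193.]), array([644.1, 185.1]), array([ 9.2, 96.1]), 78.8)
(array([138., 184.]), array([673.4, 332.3]), array([ 7.2, 69.7]), 79.2)
(array([174., 189.]), array([657.7, 226. ]), array([ 68.3, 100.7]), 79.4)
(array([126., 181.]), array([682.7, 367.3]), array([52.9, 79.1]), 79.2)
(array([250., 169.]), array([711.5,   3.2]), array([64.9, 33.2]), 88.3)
(array([179., 148.]), array([778.5, 210.8]), array([ 7.7, 72.7]), 77.1)
(array([169., 145.]), array([790.3, 242.7]), array([52. , 82.4]), 77.2)
(array([75., 79.]), array([1015.6,  517.3]), array([158.4, 121.7]), 89.9)
(array([155.,  59.]), array([1082.4,  290.3]), array([258.4,  88.6]), 15.3)
(array([502.,  46.]), array([1049.4, -755.9]), array([ 79.4, 349.4]), 83.3)
(array([75., 22.]), array([1174. ,  528.3]), array([474.6, 183.3]), 89.2)
board
(array([ 28., 284.]), array([398.3, 645.2]), array([ 12.9, 113.8]), 1.9)
(array([490., 273.]), array([ 393.8, -668.6]), array([85., 10.]), 80.6)
(array([ 37., 120.]), array([887.9, 649.2]), array([ 13.4, 125.5]), 2.3)
(array([254., 243.]), array([535.3, -12.6]), array([1554. ,  859.5]), 90.0)
(171, 214) [ 21 149 207]
(168, 185) [ 35  27 179]
(320, 190) [ 18 126 208]
(330, 222) [ 19 121 208]
[[0.699, 0.001, 0.0], [0.548, 0.468, 0.0], [0.493, -0.438, 0.0]]
[[1.0, -0.0, 0.001, 0.002], [-0.001, -0.281, 0.96, -0.131], [0.0, -0.96, -0.281, 0.072], [0.0, 0.0, 0.0, 1.0]] 70.76836215627985
```

View pics/crop.png

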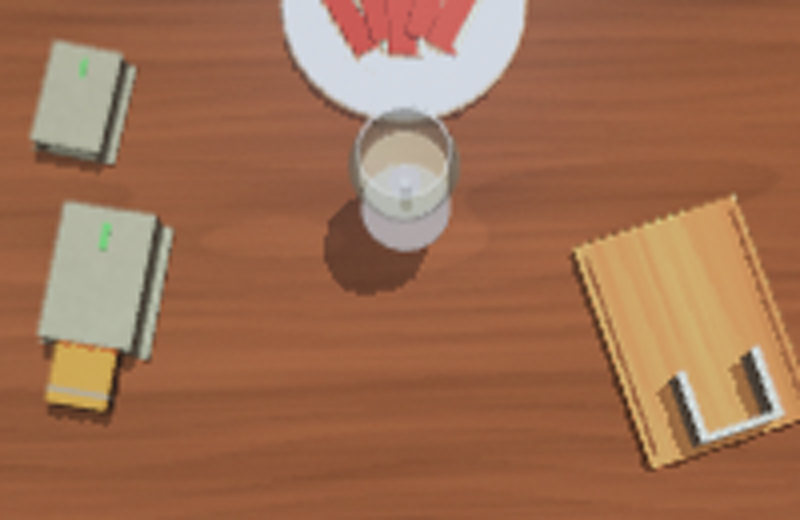

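The crop shows the orange tail leaving the dock's mouth at crop (80,380), robot side. The dock's yaw is about -10.6° and its origin about (652,227). The cheeks are at the robot end of the board, which has a yaw of about +19°. I turn the tool in line with the dock and fly to above the tail.

```bash
python3 -m inch '[{"ay":-0.119},{"ay":-0.119},{"x":-20,"z":-24},{"x":-20,"z":-24},{"x":-20,"z":-24}]' 60 
for i in 1 2; do python3 -m inch '[{"x":-24,"z":-28},{"x":-24,"z":-28},{"x":-24,"z":-28},{"x":-24,"z":-28},{"x":-24,"z":-28}]'; done
python3 -m inch '[{"x":-6,"z":-9,"y":30},{"y":30},{"y":10},{}]'
python3 - <<'E'
from h import *
pose(); t=snap("top")
print([b for b in blobs(t,(16,130,150),(26,255,255),.036,60)])
c=snap("wrist"); cv2.imwrite("pics/w1.png",c[0][:,:,::-1])
[print(b) for b in blobs(c,(8,130,150),(26,255,255),.036,150)]
E
```

```text
t 0.2 p [276.7 615.3 241.4] x [ 0.41   0.912 -0.001] y [-0.001 -0.001 -1.   ] z [-0.912  0.41   0.   ] F [-0.5 -0.1 -0.4] op 1.0
[(array([170., 212.]), array([592.4, 239.5]), array([44.9, 29.7]), 78.8), (array([308., 207.]), array([ 591.3, -164. ]), array([163.8,  15.8]), 23.6), (array([311., 195.]), array([ 628. , -174.2]), array([108. ,  12.7]), 18.6), (array([330., 188.]), array([ 647.1, -233.2]), array([114.6,  27.3]), 20.6)]
(array([ 95., 370.]), array([456.1, 248.9]), array([86.5, 85. ]), 65.4)
(array([417., 367.]), array([671.1, 729.4]), array([88.8, 86.9]), 66.2)
(array([234., 208.]), array([313.2, 533.2]), array([636.1, 368.5]), 65.8)
(array([449., 135.]), array([379.3, 876.2]), array([212.5, 116.1]), 0.4)
(array([30., 77.]), array([ 65.9, 428.9]), array([124.1,  57.8]), 89.2)
(array([244.,  59.]), array([157.9, 657.5]), array([27.3, 55.7]), 55.5)
(array([316.,  32.]), array([162.5, 737.4]), array([119. ,  93.5]), 4.1)validation failed for argument at $[0]...
validation failed for argument at $[0]...
validation failed for argument at $[0]...
validation failed for argument at $[0]...
```

View pics/w1.png

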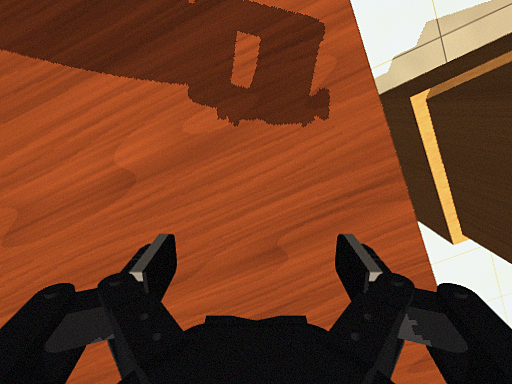

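Picture 4 shows only bare counter and the fingers. The moves were refused because every key is required in each row.

```bash
python3 -m inch '[{"ax":0,"ay":-0.119,"az":0,"x":0,"y":0,"z":0,"hand":-1},{"ax":0,"ay":-0.119,"az":0,"x":0,"y":0,"z":0,"hand":-1},{"ax":0,"ay":0,"az":0,"x":-20,"y":0,"z":-24,"hand":-1},{"ax":0,"ay":0,"az":0,"x":-20,"y":0,"z":-24,"hand":-1},{"ax":0,"ay":0,"az":0,"x":-20,"y":0,"z":-24,"hand":-1}]' 60 
for i in 1 2; do python3 -m inch '[{"ax":0,"ay":0,"az":0,"x":-24,"y":0,"z":-28,"hand":-1},{"ax":0,"ay":0,"az":0,"x":-24,"y":0,"z":-28,"hand":-1},{"ax":0,"ay":0,"az":0,"x":-24,"y":0,"z":-28,"hand":-1},{"ax":0,"ay":0,"az":0,"x":-24,"y":0,"z":-28,"hand":-1},{"ax":0,"ay":0,"az":0,"x":-24,"y":0,"z":-28,"hand":-1}]'; done
python3 -m inch '[{"ax":0,"ay":0,"az":0,"x":-6,"y":30,"z":-9,"hand":-1},{"ax":0,"ay":0,"az":0,"x":0,"y":30,"z":0,"hand":-1},{"ax":0,"ay":0,"az":0,"x":0,"y":20,"z":0,"hand":-1},{"ax":0,"ay":0,"az":0,"x":0,"y":0,"z":0,"hand":-1},{"ax":0,"ay":0,"az":0,"x":0,"y":0,"z":0,"hand":-1}]'
python3 - <<'E'
from h import *
pose()
c=snap("wrist"); cv2.imwrite("pics/w2.png",c[0][:,:,::-1])
[print(b) for b in blobs(c,(8,130,150),(26,255,255),.036,150)]
E
```

```text
time: 0.72
eef_pos: [0.3368, 0.5427, 0.2422]
tcp_rot: [0.544, 0.452, -0.452, -0.544]
contact_force: [0.2, 0.2, -0.5]
opening: 0.999
time: 1.13
eef_pos: [0.453, 0.3982, 0.2424]
tcp_rot: [0.544, 0.452, -0.452, -0.544]
contact_force: [-0.3, 0.3, -0.4]
opening: 1.0
time: 1.55
eef_pos: [0.5687, 0.2544, 0.2424]
tcp_rot: [0.544, 0.452, -0.452, -0.544]
contact_force: [0.1, 1.1, 0.6]
opening: 1.001
time: 1.97
eef_pos: [0.5748, 0.2481, 0.161]
tcp_rot: [-0.544, -0.451, 0.453, 0.545]
contact_force: [0.3, 0.2, 0.3]
opening: 1.0
t 1.97 p [574.8 248.1 161. ] x [ 0.184  0.983 -0.001] y [-0.003 -0.001 -1.   ] z [-0.983  0.184  0.003] F [0.3 0.2 0.3] op 1.0
(array([417., 367.]), array([828.5, 406.7]), array([68.8, 65.7]), 79.8)
(array([ 94., 349.]), array([737.5,  22.8]), array([17.5, 44.8]), 8.8)
(array([252., 219.]), array([609.1, 240.5]), array([44. ,  7.7]), 80.5)
(array([293.,  37.]), array([453.2, 305.4]), array([29.5, 60.2]), 13.0)
(array([273., 170.]), array([583. , 248.4]), array([586.3, 331.1]), 79.4)
```

View pics/w2.png

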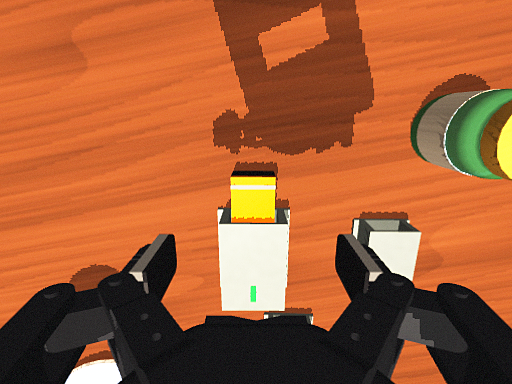

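Picture 5: the tail is seen with its orange from rows 178 to 221 and columns 231 to 276, aligned with the picture. The dock's roof is below it.

```bash
python3 - <<'E'
from h import *
c=snap("wrist"); s,M=pose()
[print(b) for b in blobs(c,(20,200,180),(34,255,255),.036,150)]
P=onz(c,[(231,200),(276,200),(253,176),(253,221)],.036); print((P*1000).round(1))
g=(P[0]+P[1])/2; ux=-M[:,2]
# target: 19mm in from tail end
t=P[2]+ux*0.019; t[:2]+= M[:2,0]*((g-t)@M[:,0])
print("shift mm tool",(M.T@(np.r_[t[:2],.018]-s["eef_pos"])*1000).round(1))
E
```

```text
t 2.07 p [576.5 249.  164.4] x [0.183 0.983 0.001] y [ 0.003  0.001 -1.   ] z [-0.983  0.183 -0.003] F [ 0.3 -0.5 -0.2] op 0.997
(array([251., 202.]), array([593.7, 243.5]), array([43.5, 29.9]), 79.4)
(array([252., 178.]), array([569.5, 248.1]), array([42.4,  7.1]), 79.4)
[[587.6 223.6  36. ]
 [595.9 268.1  36. ]
 [567.3 250.   36. ]
 [614.1 241.1  36. ]]
shift mm tool [ -0.4 146.4  -9.3]
```

```bash
python3 -m inch '[{"ax":0,"ay":0,"az":0,"x":-1.5,"y":30,"z":-9,"hand":-1},{"ax":0,"ay":0,"az":0,"x":0,"y":30,"z":0,"hand":-1},{"ax":0,"ay":0,"az":0,"x":0,"y":30,"z":0,"hand":-1},{"ax":0,"ay":0,"az":0,"x":0,"y":25,"z":0,"hand":-1},{"ax":0,"ay":0,"az":0,"x":0,"y":15,"z":0,"hand":-1}]' 60
python3 -m inch '[{"ax":0,"ay":0,"az":0,"x":0,"y":10,"z":0,"hand":-1},{"ax":0,"ay":0,"az":0,"x":0,"y":4,"z":0,"hand":-1},{"ax":0,"ay":0,"az":0,"x":0,"y":0,"z":0,"hand":1},{"ax":0,"ay":0,"az":0,"x":0,"y":0,"z":0,"hand":1},{"ax":0,"ay":0,"az":0,"x":0,"y":0,"z":0,"hand":1}]' 60
python3 -m inch '[{"ax":0,"ay":0,"az":0,"x":0,"y":0,"z":0,"hand":1},{"ax":0,"ay":0,"az":0,"x":0,"y":0,"z":0,"hand":1},{"ax":0,"ay":0,"az":0,"x":0,"y":0,"z":0,"hand":1},{"ax":0,"ay":0,"az":0,"x":0,"y":0,"z":0,"hand":1},{"ax":0,"ay":0,"az":0,"x":0,"y":0,"z":0,"hand":1}]' 60
```

```text
time: 2.48
eef_pos: [0.584, 0.2456, 0.0316]
tcp_rot: [-0.544, -0.452, 0.452, 0.544]
contact_force: [0.0, -0.3, 0.1]
opening: 0.997
time: 2.9
eef_pos: [0.5856, 0.2458, 0.0204]
tcp_rot: [0.545, 0.453, -0.451, -0.543]
contact_force: [-0.4, -0.4, 0.6]
opening: 0.611
time: 3.32
eef_pos: [0.5853, 0.2454, 0.0206]
tcp_rot: [0.545, 0.452, -0.451, -0.543]
contact_force: [-1.5, -1.6, 6.5]
opening: 0.507
```

```bash
python3 -m inch '[{"ax":0,"ay":0,"az":0,"x":0,"y":-2,"z":0,"hand":1},{"ax":0,"ay":0,"az":0,"x":0,"y":0,"z":6,"hand":1},{"ax":0,"ay":0,"az":0,"x":0,"y":0,"z":10,"hand":1},{"ax":0,"ay":0,"az":0,"x":0,"y":0,"z":12,"hand":1},{"ax":0,"ay":0,"az":0,"x":0,"y":0,"z":12,"hand":1}]'
for i in 1 2; do python3 -m inch '[{"ax":0,"ay":0,"az":0,"x":0,"y":0,"z":8,"hand":1},{"ax":0,"ay":0,"az":0,"x":0,"y":0,"z":8,"hand":1},{"ax":0,"ay":0,"az":0,"x":0,"y":0,"z":8,"hand":1},{"ax":0,"ay":0,"az":0,"x":0,"y":0,"z":8,"hand":1},{"ax":0,"ay":0,"az":0,"x":0,"y":0,"z":8,"hand":1}]'; done
python3 - <<'E'
from h import *
s,M=pose(); t=snap("top")
a=cv2.resize(t[0][150:280,110:240],None,fx=4,fy=4,interpolation=cv2.INTER_CUBIC);cv2.imwrite("pics/t2.png",a[:,:,::-1])
E
```

```text
time: 3.73
eef_pos: [0.5444, 0.2529, 0.0205]
tcp_rot: [0.544, 0.452, -0.451, -0.544]
contact_force: [1.1, -0.6, 0.2]
opening: 0.507
time: 4.15
eef_pos: [0.5048, 0.2602, 0.0203]
tcp_rot: [0.544, 0.452, -0.452, -0.544]
contact_force: [1.2, -0.8, -1.0]
opening: 0.51
time: 4.57
eef_pos: [0.4646, 0.2673, 0.0198]
tcp_rot: [-0.544, -0.451, 0.452, 0.544]
contact_force: [0.3, -1.5, -3.0]
opening: 0.507
t 4.57 p [464.6 267.3  19.8] x [ 0.184  0.983 -0.001] y [-0.002 -0.    -1.   ] z [-0.983  0.184  0.002] F [ 0.3 -1.5 -3. ] op 0.507
```

View pics/t2.png

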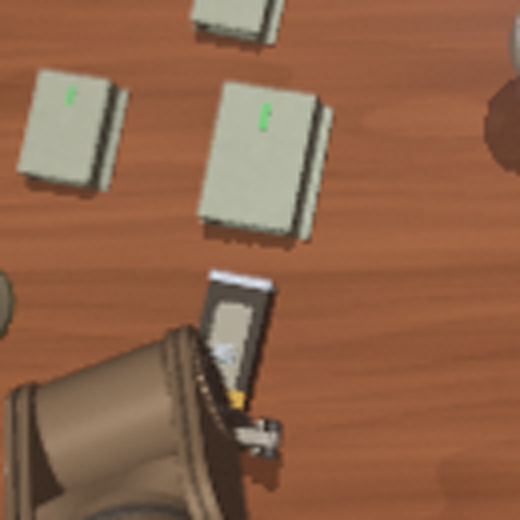

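Picture 6: the lamp is clear of the dock, lens edge at crop (240,280), groove and switch visible. I lower it and watch the force.

```bash
python3 -m inch '[{"ax":0,"ay":0,"az":0,"x":0,"y":2,"z":0,"hand":1},{"ax":0,"ay":0,"az":0,"x":0,"y":2,"z":0,"hand":1},{"ax":0,"ay":0,"az":0,"x":0,"y":0,"z":0,"hand":1}]'
python3 -m inch '[{"ax":0,"ay":0,"az":0,"x":0,"y":1,"z":0,"hand":1},{"ax":0,"ay":0,"az":0,"x":0,"y":0,"z":0,"hand":1}]'
python3 -m inch '[{"ax":0,"ay":0,"az":0,"x":0,"y":1,"z":0,"hand":1},{"ax":0,"ay":0,"az":0,"x":0,"y":0,"z":0,"hand":1}]'
python3 -m inch '[{"ax":0,"ay":0,"az":0,"x":0,"y":1,"z":0,"hand":1},{"ax":0,"ay":0,"az":0,"x":0,"y":0,"z":0,"hand":1}]'
```

```text
time: 4.87
eef_pos: [0.4663, 0.2673, 0.016]
tcp_rot: [-0.544, -0.452, 0.452, 0.544]
contact_force: [0.2, -0.4, -3.1]
opening: 0.507
time: 5.03
eef_pos: [0.4667, 0.2673, 0.0153]
tcp_rot: [0.544, 0.452, -0.451, -0.544]
contact_force: [0.5, 0.3, -1.9]
opening: 0.508
time: 5.2
eef_pos: [0.4667, 0.2674, 0.0147]
tcp_rot: [0.544, 0.452, -0.451, -0.544]
contact_force: [-0.5, -0.3, 0.1]
opening: 0.507
time: 5.37
eef_pos: [0.4667, 0.2674, 0.0147]
tcp_rot: [0.544, 0.452, -0.452, -0.544]
contact_force: [-3.5, -2.3, 6.1]
opening: 0.507
```

```bash
python3 -m inch '[{"ax":0,"ay":0,"az":0,"x":0,"y":-0.5,"z":0,"hand":-1},{"ax":0,"ay":0,"az":0,"x":0,"y":0,"z":0,"hand":-1},{"ax":0,"ay":0,"az":0,"x":0,"y":0,"z":0,"hand":-1},{"ax":0,"ay":0,"az":0,"x":0,"y":0,"z":0,"hand":-1},{"ax":0,"ay":0,"az":0,"x":0,"y":0,"z":0,"hand":-1}]'
python3 -m inch '[{"ax":0,"ay":0,"az":0,"x":0,"y":-10,"z":0,"hand":-1},{"ax":0,"ay":0,"az":0,"x":0,"y":-25,"z":0,"hand":-1},{"ax":0,"ay":0,"az":0,"x":0,"y":-30,"z":-15,"hand":1},{"ax":0,"ay":0,"az":0,"x":0,"y":-30,"z":-25,"hand":1},{"ax":0,"ay":0,"az":0,"x":0,"y":-15,"z":-15,"hand":1}]'
python3 -m inch '[{"ax":0,"ay":0,"az":0,"x":0,"y":0,"z":0,"hand":1},{"ax":0,"ay":0,"az":0,"x":0,"y":0,"z":0,"hand":1}]'
python3 - <<'E'
from h import *
s,M=pose();print(s["qpos"].round(2)); c=snap("wrist"); cv2.imwrite("pics/w3.png",c[0][:,:,::-1])
[print(b) for b in blobs(c,(20,200,180),(34,255,255),.030,150)]
E
```

```text
time: 5.78
eef_pos: [0.4663, 0.2674, 0.0138]
tcp_rot: [0.544, 0.452, -0.452, -0.544]
contact_force: [0.0, 0.0, -0.5]
opening: 1.001
time: 6.2
eef_pos: [0.5237, 0.2577, 0.1292]
tcp_rot: [0.545, 0.454, -0.449, -0.543]
contact_force: [1.3, 0.9, 1.5]
opening: 0.608
time: 6.37
eef_pos: [0.5209, 0.2573, 0.125]
tcp_rot: [0.544, 0.452, -0.451, -0.544]
contact_force: [-0.4, 0.0, -0.2]
opening: 0.296
t 6.37 p [520.9 257.3 125. ] x [0.185 0.983 0.001] y [ 0.002  0.001 -1.   ] z [-0.983  0.185 -0.002] F [-0.4  0.  -0.2] op 0.296
[ 0.28  0.21  1.9   0.    1.03 -1.1 ]
(array([261., 136.]), array([474.4, 269.9]), array([39.2, 27.1]), 76.8)
(array([256., 110.]), array([452.3, 273.3]), array([42.7,  6.8]), 76.8)
```

View pics/w3.png

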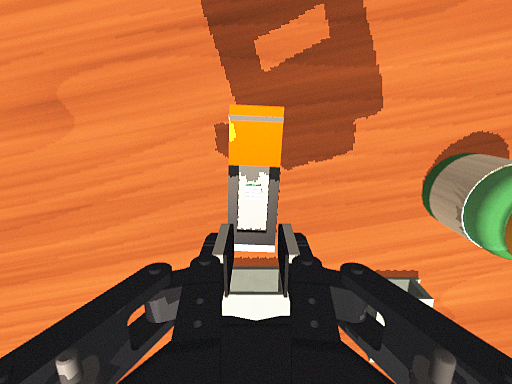

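Picture 7: the lamp lies switch up, orange tail at (256,135) and lens at about row 248. The groove covers rows 168 to 232, with the button near (252,183). I turn the tool by 90° for pressing.

```bash
for i in 1 2; do python3 -m inch '[{"ax":0,"ay":0.12,"az":0,"x":0,"y":0,"z":0,"hand":1},{"ax":0,"ay":0.12,"az":0,"x":0,"y":0,"z":0,"hand":1},{"ax":0,"ay":0.12,"az":0,"x":0,"y":0,"z":0,"hand":1},{"ax":0,"ay":0.12,"az":0,"x":0,"y":0,"z":0,"hand":1},{"ax":0,"ay":0.12,"az":0,"x":0,"y":0,"z":0,"hand":1}]'; done >/dev/null
python3 -m inch '[{"ax":0,"ay":0.12,"az":0,"x":0,"y":10,"z":0,"hand":1},{"ax":0,"ay":0.12,"az":0,"x":0,"y":10,"z":0,"hand":1},{"ax":0,"ay":0.12,"az":0,"x":0,"y":10,"z":0,"hand":1},{"ax":0,"ay":0.011,"az":0,"x":0,"y":10,"z":0,"hand":1},{"ax":0,"ay":0,"az":0,"x":0,"y":0,"z":0,"hand":1}]'
python3 - <<'E'
from h import *
s,M=pose(); c=snap("wrist"); np.save("T.npy",c[3])
a=cv2.resize(c[0][110:310,140:400],None,fx=3,fy=3,interpolation=cv2.INTER_CUBIC); cv2.imwrite("pics/w4.png",a[:,:,::-1]); cv2.imwrite("pics/w4full.png",c[0][:,:,::-1])
E
```

```text
time: 7.67
eef_pos: [0.5162, 0.2566, 0.0792]
tcp_rot: [0.705, -0.067, 0.061, -0.703]
contact_force: [-0.6, 0.3, -0.9]
opening: 0.001
t 7.67 p [516.2 256.6  79.2] x [ 0.983 -0.181 -0.008] y [-0.009 -0.002 -1.   ] z [ 0.181  0.983 -0.004] F [-0.6  0.3 -0.9] op 0.001
```

View pics/w4.png

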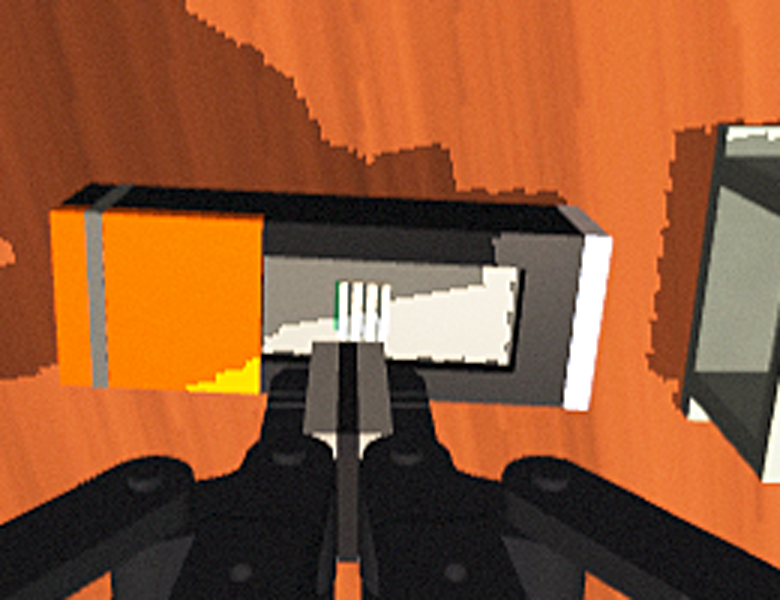

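Picture 8: the lamp's top corners are at crop (52,210), (610,235), (588,408) and (62,385). The groove's right end is at (513..520, 268..370). The button covers columns 338 to 390 from row 282 down, partly behind the shut tips. Now I work out the lamp's pose.

```bash
python3 - <<'E'
from h import *
s,M=pose(); im,K,D,T=snap("wrist"); T=np.load("T.npy"); c=(im,K,D,T)
f=lambda L:np.array(L)/3.+[140,110]
P=onz(c,f([(52,210),(610,235),(588,408),(62,385)]),.030)[:,:2]*1000
print(P.round(1), [round(np.linalg.norm(P[i]-P[i-3]),1) for i in range(4)])
ux=(P[1]+P[2]-P[0]-P[3]);ux/=np.linalg.norm(ux);print("yaw",np.degrees(np.arctan2(ux[1],ux[0])),"ctr",P.mean(0))
for i in((0,1),(3,2)): d=P[i[1]]-P[i[0]];print(np.degrees(np.arctan2(d[1],d[0])))
uy=np.array([-ux[1],ux[0]])
def loc(L,z): q=onz(c,f(L),z)[:,:2]*1000-P.mean(0); return np.c_[q@ux,q@uy].round(1)
print("groove R corners@30",loc([(520,268),(513,370),(263,255)],.030)); print("button top x",loc([(340,283),(390,285),(340,340),(390,340)],.028))
print("tool yaw",np.degrees(np.arctan2(M[1,0],M[0,0])), "tcp",s["eef_pos"][:2]*1000)
E
```

```text
t 7.72 p [517.3 256.8  80.7] x [ 0.984 -0.181 -0.006] y [-0.006 -0.002 -1.   ] z [ 0.181  0.984 -0.003] F [0.1 0.2 0.3] op 0.005
[[454.6 295.3]
 [579.7 266.5]
 [570.4 223.2]
 [444.5 252.2]] [np.float64(128.3), np.float64(44.3), np.float64(129.1), np.float64(44.3)]
yaw -12.963478040553344 ctr [512.29562002 259.31309361]
-12.962129704773748
-12.964818315118134
groove R corners@30 [[ 44.2  13.2]
 [ 45.3 -12.9]
 [-15.8  13.6]]
button top x [[ 2.4  6.8]
 [14.3  6.8]
 [ 3.1 -7.9]
 [15.2 -7.3]]
tool yaw -10.412282857832523 tcp [517.3139811  256.82634705]
```

The measured sizes check out: 128.5 x 44.3 against 130 x 44, and the groove's half-width is 13. The lamp's yaw is -12.96°, its centre (512.3, 259.3), and the button is at lamp x of about 8.5. I align with it and descend.

```bash
python3 -m inch '[{"ax":0,"ay":0.044,"az":0,"x":2.6,"y":10,"z":1.3,"hand":1},{"ax":0,"ay":0,"az":0,"x":0,"y":14,"z":0,"hand":1},{"ax":0,"ay":0,"az":0,"x":0,"y":10,"z":0,"hand":1},{"ax":0,"ay":0,"az":0,"x":0,"y":3,"z":0,"hand":1},{"ax":0,"ay":0,"az":0,"x":0,"y":0,"z":0,"hand":1}]'
python3 - <<'E'
from h import *
s,M=pose(); c=snap("wrist"); s,M=pose()
ux=np.array([.9745,-.2243]);d=s["eef_pos"][:2]*1000-[512.3,259.3];print("tip in lamp x,y",d@ux,d@np.array([.2243,.9745]),np.degrees(np.arctan2(M[1,0],M[0,0])))
a=cv2.resize(c[0][150:300,160:360],None,fx=4,fy=4,interpolation=cv2.INTER_CUBIC); cv2.imwrite("pics/w5.png",a[:,:,::-1])
E
```

```text
time: 8.18
eef_pos: [0.5221, 0.2578, 0.0458]
tcp_rot: [0.703, -0.081, 0.08, -0.702]
contact_force: [0.9, -0.6, -0.3]
opening: 0.002
t 8.18 p [522.1 257.8  45.8] x [ 0.974 -0.226 -0.002] y [-0.002 -0.001 -1.   ] z [ 0.226  0.974 -0.001] F [ 0.9 -0.6 -0.3] op 0.002
t 8.23 p [522.7 258.   46.6] x [ 0.974 -0.226 -0.001] y [-0.001 -0.    -1.   ] z [ 0.226  0.974 -0.   ] F [ 0.3 -0.4  0.3] op 0.005
tip in lamp x,y 10.469880627283402 1.0931025306802944 -13.080968671359063
```

View pics/w5.png

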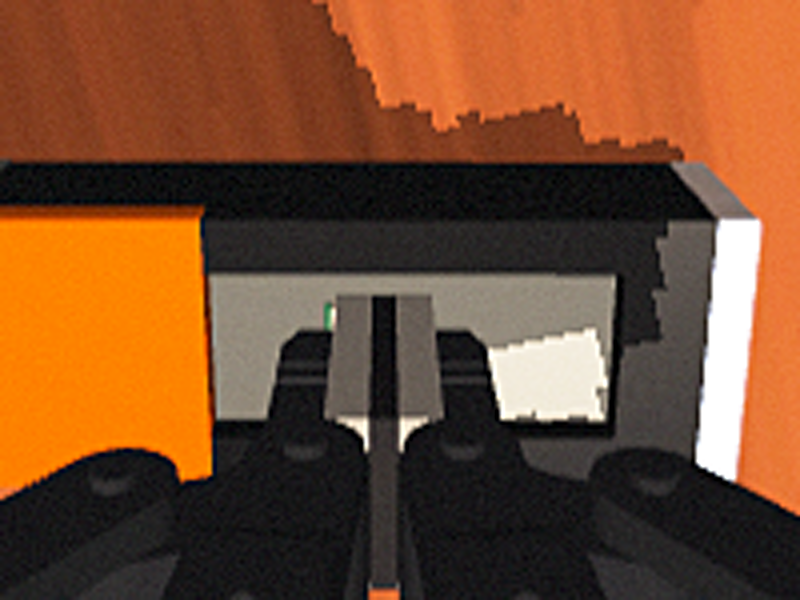

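Picture 9: the tip, at crop columns 335 to 435 with its far edge at row 295, sits inside the groove outline and over the button, whose green rear shows at (330,317). I press in small steps.

```bash
python3 -m inch '[{"ax":0,"ay":0,"az":0,"x":-1.5,"y":3,"z":-0.3,"hand":1},{"ax":0,"ay":0,"az":0,"x":0,"y":2,"z":0,"hand":1},{"ax":0,"ay":0,"az":0,"x":0,"y":0,"z":0,"hand":1}]'
for i in 1 2 3; do python3 -m inch '[{"ax":0,"ay":0,"az":0,"x":0,"y":0.7,"z":0,"hand":1},{"ax":0,"ay":0,"az":0,"x":0,"y":0,"z":0,"hand":1}]' | grep -v tcp; done
```

```text
time: 8.48
eef_pos: [0.5214, 0.2581, 0.0419]
tcp_rot: [-0.702, 0.081, -0.081, 0.702]
contact_force: [-0.3, -0.3, -0.3]
opening: 0.001
time: 8.65
eef_pos: [0.5216, 0.2581, 0.0413]
contact_force: [0.2, 0.3, -0.8]
opening: -0.001
time: 8.82
eef_pos: [0.5215, 0.2581, 0.0404]
contact_force: [0.2, -0.1, 0.5]
opening: -0.0
time: 8.98
eef_pos: [0.5214, 0.2581, 0.0396]
contact_force: [0.0, 0.7, -0.3]
opening: -0.002
```

```bash
for i in 1 2 3; do python3 -m inch '[{"ax":0,"ay":0,"az":0,"x":0,"y":0.5,"z":0,"hand":1},{"ax":0,"ay":0,"az":0,"x":0,"y":0,"z":0,"hand":1}]' | grep -v -e tcp -e open; done
```

```text
time: 9.15
eef_pos: [0.5214, 0.2581, 0.0391]
contact_force: [-1.3, -1.2, 0.5]
time: 9.32
eef_pos: [0.5215, 0.2581, 0.0391]
contact_force: [-1.4, -0.5, 3.1]
time: 9.48
eef_pos: [0.5215, 0.2581, 0.039]
contact_force: [-2.8, -1.2, 6.0]
```

```bash
python3 -m inch '[{"ax":0,"ay":0,"az":0,"x":0,"y":0.6,"z":0,"hand":1},{"ax":0,"ay":0,"az":0,"x":0,"y":0,"z":0,"hand":1}]'
for i in 1 2; do python3 -m inch '[{"ax":0,"ay":0,"az":0,"x":1,"y":0,"z":0,"hand":1},{"ax":0,"ay":0,"az":0,"x":1,"y":0,"z":0,"hand":1},{"ax":0,"ay":0,"az":0,"x":1,"y":0,"z":0,"hand":1}]' | grep -v -e tcp -e open; done
```

```text
time: 9.65
eef_pos: [0.5219, 0.2581, 0.039]
tcp_rot: [0.703, -0.081, 0.081, -0.702]
contact_force: [-3.3, -1.4, 7.6]
opening: -0.002
time: 9.9
eef_pos: [0.5247, 0.2574, 0.039]
contact_force: [-3.3, -1.5, 7.5]
time: 10.15
eef_pos: [0.5276, 0.2567, 0.039]
contact_force: [-2.6, -2.5, 7.0]
```

```bash
python3 -m inch '[{"ax":0,"ay":0,"az":0,"x":1,"y":0.2,"z":0,"hand":1},{"ax":0,"ay":0,"az":0,"x":1,"y":0,"z":0,"hand":1},{"ax":0,"ay":0,"az":0,"x":1,"y":0,"z":0,"hand":1}]' | grep -v -e tcp -e open
for i in 1 2 3 4; do python3 -m inch '[{"ax":0,"ay":0,"az":0,"x":1,"y":0,"z":0,"hand":1},{"ax":0,"ay":0,"az":0,"x":1,"y":0,"z":0,"hand":1}]' | grep -v -e tcp -e open; done
python3 - <<'E'
from h import *
pose();c=snap("wrist"); a=cv2.resize(c[0][150:300,160:360],None,fx=4,fy=4,interpolation=cv2.INTER_CUBIC); cv2.imwrite("pics/w6.png",a[:,:,::-1])
hsv=cv2.cvtColor(c[0],cv2.COLOR_RGB2HSV); m=cv2.inRange(hsv,(50,120,60),(90,255,255))
n,l,st,ce=cv2.connectedComponentsWithStats(m);print(st[1:],)
E
```

```text
time: 10.4
eef_pos: [0.5307, 0.256, 0.039]
contact_force: [-3.2, -1.2, 8.2]
time: 10.57
eef_pos: [0.5327, 0.2555, 0.039]
contact_force: [-3.5, -1.6, 8.1]
time: 10.73
eef_pos: [0.5346, 0.2551, 0.039]
contact_force: [-5.4, -1.0, 8.7]
time: 10.9
eef_pos: [0.5347, 0.255, 0.0389]
contact_force: [-10.2, 0.2, 14.5]
time: 11.07
eef_pos: [0.5349, 0.255, 0.0389]
contact_force: [-14.8, 1.5, 17.0]
t 11.07 p [534.9 255.   38.9] x [ 0.974 -0.228 -0.01 ] y [-0.01  0.   -1.  ] z [ 0.228  0.974 -0.002] F [-14.8   1.5  17. ] op -0.001
[[219 231  19  19 216]]
```

The button reached its stop after 13.7 mm, with a green patch of 19 px behind it. I ease off at once, rise, open and look.

```bash
python3 -m inch '[{"ax":0,"ay":0,"az":0,"x":-2.5,"y":-0.7,"z":0,"hand":1},{"ax":0,"ay":0,"az":0,"x":0,"y":-4,"z":0,"hand":1},{"ax":0,"ay":0,"az":0,"x":0,"y":-15,"z":0,"hand":1},{"ax":0,"ay":0,"az":0,"x":0,"y":-30,"z":-10,"hand":1},{"ax":0,"ay":0,"az":0,"x":0,"y":-30,"z":-20,"hand":1}]'
python3 -m inch '[{"ax":0,"ay":0,"az":0,"x":0,"y":0,"z":-15,"hand":1},{"ax":0,"ay":0,"az":0,"x":0,"y":0,"z":0,"hand":1},{"ax":0,"ay":0,"az":0,"x":0,"y":0,"z":0,"hand":1}]'
python3 - <<'E'
from h import *
pose();c=snap("wrist"); np.save("T.npy",c[3]); a=cv2.resize(c[0][80:280,140:400],None,fx=3,fy=3,interpolation=cv2.INTER_CUBIC); cv2.imwrite("pics/w6.png",a[:,:,::-1])
E
```

```text
time: 11.53
eef_pos: [0.5282, 0.2262, 0.1167]
tcp_rot: [0.703, -0.081, 0.08, -0.703]
contact_force: [0.9, 0.3, 0.5]
opening: 0.003
time: 11.78
eef_pos: [0.5254, 0.2105, 0.1169]
tcp_rot: [-0.702, 0.081, -0.081, 0.703]
contact_force: [-1.1, 0.9, -0.6]
opening: 0.003
t 11.78 p [525.4 210.5 116.9] x [ 0.974 -0.229  0.   ] y [ 0.  0. -1.] z [0.229 0.974 0.   ] F [-1.1  0.9 -0.6] op 0.003
```

View pics/w6.png

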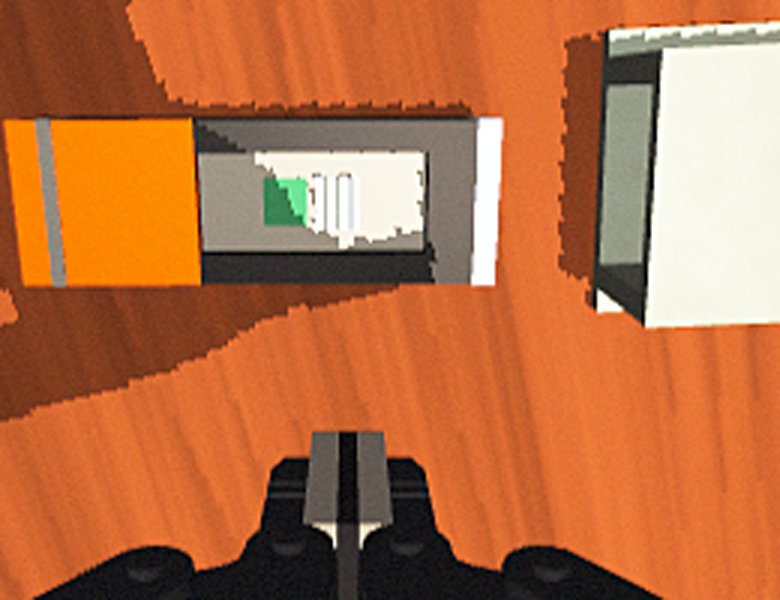

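Picture 10: the button, at crop columns 310 to 355, has moved lensward and a full green patch (264 to 308) shows behind it. Lamp top corners are at (5,120), (503,118), (495,286) and (22,286). I compute the lamp's pose, then measure the board from the top view.

```bash
python3 - <<'E'
from h import *
s,M=pose(); im,K,D,T=snap("wrist"); T=np.load("T.npy"); c=(im,K,D,T)
f=lambda L:np.array(L)/3.+[140,80]
P=onz(c,f([(5,120),(503,118),(495,286),(22,286)]),.030)[:,:2]*1000
print([round(np.linalg.norm(P[i]-P[i-3]),1) for i in range(4)])
ux=(P[1]+P[2]-P[0]-P[3]);ux/=np.linalg.norm(ux);uy=np.array([-ux[1],ux[0]]);C=P.mean(0);print("yaw",np.degrees(np.arctan2(ux[1],ux[0])),"ctr",C)
q=onz(c,f([(310,200),(355,200)]),.028)[:,:2]*1000-C;print("button x",q@ux)
t=np.r_[C+12*ux,16]; N=np.c_[np.r_[uy,0],[0,0,-1],np.r_[-ux,0]]
print("shift after -90 turn", N.T@(t-s["eef_pos"]*1000))
t=snap("top");hsv=cv2.cvtColor(t[0],cv2.COLOR_RGB2HSV)
m=cv2.inRange(hsv,(14,80,170),(26,255,255)); m[:, :280]=0;m[:,370:]=0;m[:160]=0;m[245:]=0
m=cv2.morphologyEx(m,cv2.MORPH_CLOSE,np.ones((9,9)));cs=max(cv2.findContours(m,0,1)[0],key=cv2.contourArea)
w=onz(t,cs[:,0],.015)[:,:2]*1000;print("board",cv2.minAreaRect(w.astype(np.float32)))
f2=lambda L:np.array(L)/4.+[150,120]
print("cheek top pts",(onz(t,f2([(680,374),(752,350),(700,442),(780,412)]),.059)*1000).round(1))
E
```

```text
t 11.83 p [524.9 210.8 116.1] x [ 0.974 -0.228 -0.001] y [-0.001  0.    -1.   ] z [ 0.228  0.974 -0.   ] F [-0.4 -0.3 -1.1] op 0.002
[np.float64(129.5), np.float64(44.8), np.float64(130.3), np.float64(44.3)]
yaw -13.093135956497246 ctr [512.17733999 258.69713058]
button x [14.27459832 26.42217537]
shift after -90 turn [ 43.73490859 100.12621745  11.25526639]
board ((611.2584228515625, -210.51629638671875), (174.28790283203125, 128.75033569335938), 16.710046768188477)
cheek top pts [[ 571.4 -193.1   59. ]
 [ 587.2 -245.3   59. ]
 [ 522.8 -204.4   59. ]
 [ 542.5 -262.2   59. ]]
```

```bash
python3 - <<'E'
from h import *
im,K,D,T=snap("wrist"); c=(im,K,D,np.load("T.npy")); C=np.array([512.18,258.7]);a=np.radians(-13.1);ux=np.array([np.cos(a),np.sin(a)])
X=lambda u,z:((onz(c,[(u,147)],z)[0,:2]*1000-C)@ux).round(1)
for r in (144,150): print(r,[(u,tuple(im[r,u].tolist())) for u in range(224,264,1)])
print("groove L/R rim@30",X(205.3,.03),X(282,.03),"green@24",X(228,.024),X(242.7,.024),"u240@28",X(240,.028),X(259,.028))
E
```

```text
144 [(224, (163, 156, 135)), (225, (157, 146, 131)), (226, (159, 150, 134)), (227, (162, 151, 135)), (228, (175, 149, 139)), (229, (45, 133, 76)), (230, (56, 134, 87)), (231, (63, 136, 90)), (232, (59, 133, 87)), (233, (61, 133, 84)), (234, (62, 139, 85)), (235, (57, 130, 83)), (236, (49, 120, 75)), (237, (123, 248, 170)), (238, (116, 233, 153)), (239, (117, 230, 159)), (240, (116, 228, 156)), (241, (116, 231, 156)), (242, (108, 228, 153)), (243, (159, 235, 176)), (244, (247, 218, 204)), (245, (133, 115, 102)), (246, (228, 233, 243)), (247, (255, 255, 255)), (248, (255, 255, 255)), (249, (170, 182, 159)), (250, (249, 253, 255)), (251, (255, 255, 255)), (252, (255, 255, 255)), (253, (223, 229, 228)), (254, (222, 229, 228)), (255, (255, 255, 255)), (256, (255, 255, 255)), (257, (255, 255, 255)), (258, (173, 184, 161)), (259, (255, 255, 255)), (260, (255, 255, 255)), (261, (254, 255, 255)), (262, (249, 244, 231)), (263, (250, 245, 233))]
150 [(224, (160, 151, 136)), (225, (158, 149, 131)), (226, (166, 155, 139)), (227, (164, 150, 134)), (228, (172, 149, 141)), (229, (76, 137, 98)), (230
[... 154 characters left out ...]
, (60, 126, 76)), (238, (59, 125, 79)), (239, (50, 119, 73)), (240, (50, 110, 71)), (241, (126, 243, 165)), (242, (111, 233, 154)), (243, (149, 232, 167)), (244, (255, 247, 243)), (245, (255, 248, 234)), (246, (188, 185, 187)), (247, (255, 255, 255)), (248, (255, 255, 255)), (249, (169, 184, 157)), (250, (249, 252, 255)), (251, (255, 255, 255)), (252, (255, 255, 255)), (253, (224, 229, 230)), (254, (223, 229, 229)), (255, (255, 255, 255)), (256, (255, 255, 255)), (257, (255, 255, 255)), (258, (179, 187, 166)), (259, (255, 255, 255)), (260, (255, 255, 255)), (261, (254, 255, 255)), (262, (249, 243, 230)), (263, (250, 245, 233))]
groove L/R rim@30 -16.2 45.4 green@24 1.4 13.6 u240@28 11.6 27.0
```

Rib spacing puts the button centre at lamp x = 22.5, against 8.5 before, so it is fully on. Board from the top view: 174 x 129 mm (given 175 x 130), yaw 16.7°, seat about (604,-213), and the cheek points agree. Now I regrasp near the lamp's middle.

```bash
for i in 1 2; do python3 -m inch '[{"ax":0,"ay":-0.12,"az":0,"x":0,"y":0,"z":0,"hand":-1},{"ax":0,"ay":-0.12,"az":0,"x":0,"y":0,"z":0,"hand":-1},{"ax":0,"ay":-0.12,"az":0,"x":0,"y":0,"z":0,"hand":-1},{"ax":0,"ay":-0.12,"az":0,"x":0,"y":0,"z":0,"hand":-1},{"ax":0,"ay":-0.12,"az":0,"x":0,"y":0,"z":0,"hand":-1}]'; done >/dev/null
python3 -m inch '[{"ax":0,"ay":-0.12,"az":0,"x":0,"y":0,"z":0,"hand":-1},{"ax":0,"ay":-0.12,"az":0,"x":0,"y":0,"z":0,"hand":-1},{"ax":0,"ay":-0.12,"az":0,"x":0,"y":0,"z":0,"hand":-1},{"ax":0,"ay":-0.011,"az":0,"x":22,"y":0,"z":6,"hand":-1},{"ax":0,"ay":0,"az":0,"x":21.7,"y":0,"z":5,"hand":-1}]'
python3 -m inch '[{"ax":0,"ay":0,"az":0,"x":0,"y":30,"z":0,"hand":-1},{"ax":0,"ay":0,"az":0,"x":0,"y":20,"z":0,"hand":-1},{"ax":0,"ay":0,"az":0,"x":0,"y":0,"z":0,"hand":-1},{"ax":0,"ay":0,"az":0,"x":0,"y":0,"z":0,"hand":-1}]'
python3 - <<'E'
from h import *
s,M=pose(); C=np.array([512.18,258.7]);a=np.radians(-13.1);ux=np.array([np.cos(a),np.sin(a)]);d=s["eef_pos"][:2]*1000-C
print("in lamp",d@ux,d@np.array([-ux[1],ux[0]]),"x yaw-90",np.degrees(np.arctan2(M[1,0],M[0,0]))-90)
E
```

```text
time: 13.23
eef_pos: [0.5245, 0.2563, 0.116]
tcp_rot: [-0.554, -0.439, 0.44, 0.554]
contact_force: [0.9, -0.7, 0.8]
opening: 1.0
time: 13.57
eef_pos: [0.5233, 0.2561, 0.065]
tcp_rot: [-0.553, -0.438, 0.441, 0.554]
contact_force: [0.2, -0.2, 0.8]
opening: 1.001
t 13.57 p [523.3 256.1  65. ] x [ 0.226  0.974 -0.002] y [-0.005 -0.001 -1.   ] z [-0.974  0.226  0.004] F [ 0.2 -0.2  0.8] op 1.001
in lamp 11.41571905524841 0.014972683341926163 x yaw-90 -13.066995791587985
```

```bash
python3 -m inch '[{"ax":0,"ay":0,"az":0,"x":0,"y":25,"z":0,"hand":-1},{"ax":0,"ay":0,"az":0,"x":0,"y":16,"z":0,"hand":-1},{"ax":0,"ay":0,"az":0,"x":0,"y":8,"z":0,"hand":-1},{"ax":0,"ay":0,"az":0,"x":0,"y":0,"z":0,"hand":1},{"ax":0,"ay":0,"az":0,"x":0,"y":0,"z":0,"hand":1}]' 50
python3 -m inch '[{"ax":0,"ay":0,"az":0,"x":0,"y":0,"z":0,"hand":1},{"ax":0,"ay":0,"az":0,"x":0,"y":0,"z":0,"hand":1},{"ax":0,"ay":0,"az":0,"x":0,"y":0,"z":0,"hand":1},{"ax":0,"ay":0,"az":0,"x":0,"y":0,"z":0,"hand":1},{"ax":0,"ay":0,"az":0,"x":0,"y":0,"z":0,"hand":1}]' 50
```

```text
time: 13.98
eef_pos: [0.5255, 0.2562, 0.0189]
tcp_rot: [0.554, 0.44, -0.439, -0.554]
contact_force: [0.6, 0.1, 1.0]
opening: 0.751
time: 14.4
eef_pos: [0.5265, 0.2563, 0.0202]
tcp_rot: [0.554, 0.441, -0.439, -0.553]
contact_force: [-0.9, -0.7, 7.0]
opening: 0.505
```

Gripped, opening 0.505 (43 mm). I lift it and carry it robot-side of the glass, well clear.

```bash
python3 -m inch '[{"ax":0,"ay":0,"az":0,"x":0,"y":-10,"z":0,"hand":1},{"ax":0,"ay":0,"az":0,"x":0,"y":-25,"z":0,"hand":1},{"ax":0,"ay":0,"az":0,"x":0,"y":-35,"z":0,"hand":1},{"ax":0,"ay":0,"az":0,"x":0,"y":-35,"z":0,"hand":1},{"ax":0,"ay":0,"az":0,"x":-10,"y":-35,"z":-2.3,"hand":1}]' 60
python3 -m inch '[{"ax":0,"ay":0,"az":0,"x":-20,"y":0,"z":-4.6,"hand":1},{"ax":0,"ay":0,"az":0,"x":-32,"y":0,"z":-7.4,"hand":1},{"ax":0,"ay":0,"az":0,"x":-32,"y":0,"z":-7.4,"hand":1},{"ax":0,"ay":0,"az":0,"x":-32,"y":0,"z":-7.4,"hand":1},{"ax":0,"ay":0,"az":0,"x":-32,"y":0,"z":-7.4,"hand":1}]' 60
python3 -m inch '[{"ax":0,"ay":0,"az":0,"x":-32,"y":0,"z":-7.4,"hand":1},{"ax":0,"ay":0,"az":0,"x":-32,"y":0,"z":-7.4,"hand":1},{"ax":0,"ay":0,"az":0,"x":-32,"y":0,"z":-7.4,"hand":1},{"ax":0,"ay":0,"az":0,"x":-32,"y":0,"z":-7.4,"hand":1},{"ax":0,"ay":0,"az":0,"x":-32,"y":0,"z":-7.4,"hand":1}]' 60
python3 -m inch '[{"ax":0,"ay":0,"az":0,"x":-32,"y":0,"z":-7.4,"hand":1},{"ax":0,"ay":0,"az":0,"x":-32,"y":0,"z":-7.4,"hand":1},{"ax":0,"ay":0,"az":0,"x":-32,"y":0,"z":-7.4,"hand":1},{"ax":0,"ay":0,"az":0,"x":-20,"y":0,"z":-4.6,"hand":1},{"ax":0,"ay":0,"az":0,"x":-10,"y":0,"z":-2.3,"hand":1}]' 60
python3 -m inch '[{"ax":0,"ay":-0.104,"az":0,"x":0,"y":0,"z":0,"hand":1},{"ax":0,"ay":-0.104,"az":0,"x":0,"y":0,"z":0,"hand":1},{"ax":0,"ay":-0.104,"az":0,"x":0,"y":0,"z":0,"hand":1},{"ax":0,"ay":-0.104,"az":0,"x":0,"y":0,"z":0,"hand":1},{"ax":0,"ay":-0.104,"az":0,"x":0,"y":0,"z":0,"hand":1}]' 60
python3 - <<'E'
from h import *
s,M=pose(); a=np.radians(16.7); ux=np.array([np.cos(a),np.sin(a)])
t=np.r_[np.array([604.1,-212.7])+14*ux,100]; print(M.T@(t-s["eef_pos"]*1000),"yaw",np.degrees(np.arctan2(M[1,0],M[0,0]))-90)
E
```

```text
time: 14.82
eef_pos: [0.5234, 0.2466, 0.1588]
tcp_rot: [-0.553, -0.439, 0.44, 0.554]
contact_force: [0.9, 0.3, -2.9]
opening: 0.502
time: 15.23
eef_pos: [0.5233, 0.0929, 0.1576]
tcp_rot: [-0.553, -0.44, 0.44, 0.554]
contact_force: [0.6, -0.1, -3.1]
opening: 0.497
time: 15.65
eef_pos: [0.5232, -0.0714, 0.1576]
tcp_rot: [-0.553, -0.44, 0.44, 0.554]
contact_force: [1.8, -1.0, -3.5]
opening: 0.5
time: 16.07
eef_pos: [0.5233, -0.2019, 0.1577]
tcp_rot: [-0.554, -0.439, 0.439, 0.555]
contact_force: [0.2, 1.4, -2.6]
opening: 0.498
time: 16.48
eef_pos: [0.5235, -0.1983, 0.1575]
tcp_rot: [0.42, 0.569, -0.568, -0.421]
contact_force: [0.8, -0.5, -2.9]
opening: 0.498
t 16.48 p [ 523.5 -198.3  157.5] x [-0.292  0.956  0.002] y [-0.001  0.002 -1.   ] z [-0.956 -0.292  0.001] F [ 0.8 -0.5 -2.9] op 0.498
[-37.55193901  57.33062008 -86.88341582] yaw 17.001537980546118
```

```bash
python3 -m inch '[{"ax":0,"ay":0,"az":0,"x":-12,"y":0,"z":-27,"hand":1},{"ax":0,"ay":0,"az":0,"x":-13,"y":0,"z":-30,"hand":1},{"ax":0,"ay":0,"az":0,"x":-12.5,"y":10,"z":-30,"hand":1},{"ax":0,"ay":0,"az":0,"x":0,"y":20,"z":0,"hand":1},{"ax":0,"ay":0,"az":0,"x":0,"y":0,"z":0,"hand":1}]' 60
python3 -m inch '[{"ax":0,"ay":0,"az":0,"x":0,"y":0,"z":0,"hand":1},{"ax":0,"ay":0,"az":0,"x":0,"y":0,"z":0,"hand":1}]' 60
python3 - <<'E'
from h import *
pose();c=snap("wrist"); np.save("T.npy",c[3]);cv2.imwrite("pics/w7full.png",c[0][:,:,::-1]); a=cv2.resize(c[0][60:260,126:386],None,fx=3,fy=3,interpolation=cv2.INTER_CUBIC); cv2.imwrite("pics/w7.png",a[:,:,::-1])
E
```

```text
time: 16.9
eef_pos: [0.6168, -0.2082, 0.1232]
tcp_rot: [-0.419, -0.567, 0.568, 0.425]
contact_force: [-2.1, 0.8, -5.4]
opening: 0.502
time: 17.07
eef_pos: [0.6174, -0.2097, 0.1279]
tcp_rot: [-0.421, -0.567, 0.567, 0.423]
contact_force: [0.2, 0.5, -2.7]
opening: 0.502
t 17.07 p [ 617.4 -209.7  127.9] x [-0.287  0.958  0.001] y [-0.001  0.001 -1.   ] z [-0.958 -0.287  0.001] F [ 0.2  0.5 -2.7] op 0.502
```

View pics/w7.png

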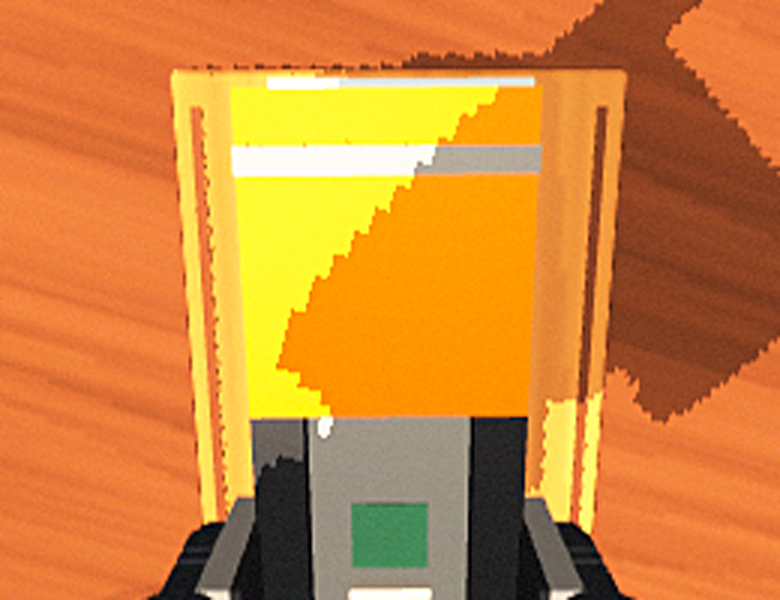

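Picture 11: the held lamp's tail end is at crop row 87, columns 232 to 541. The steel stop's top shows just beyond it at rows 78 to 85, columns 267 to 535, and the board's rear edge at row 70, columns 172 to 628. I check each.

```bash
python3 - <<'E'
from h import *
s,M=pose(); im,K,D,T=snap("wrist"); c=(im,K,D,np.load("T.npy")); f=lambda L:np.array(L)/3.+[126,60]
p0=np.array([617.4,-209.7]); X=-M[:2,2];Y=M[:2,0]
def loc(L,z): q=onz(c,f(L),z)[:,:2]*1000-p0; return np.c_[q@X,q@Y].round(1)   # relative to TCP: along lamp x, y
print("lamp tail@138",loc([(232,87),(541,87),(252,417),(527,417)],.138))
print("lamp tail@136",loc([(232,87),(541,87),(252,417),(527,417)],.136))
print("stop@59",loc([(267,78),(535,78)],.059))
print("board@15",loc([(172,70),(628,70),(205,520),(592,530)],.015))
B=[onz(c,f([p]),.015)[0,:2] for p in [(172,70),(628,70),(205,520),(592,530)]]
for i,j in((0,2),(1,3)): d=B[j]-B[i];print("board edge yaw",np.degrees(np.arctan2(d[1],d[0])))
d=B[0]-B[1];print("rear edge yaw-90",np.degrees(np.arctan2(d[1],d[0]))%180-90)
print("lamp yaw", np.degrees(np.arctan2(X[1],X[0])))
hsv=cv2.cvtColor(im,cv2.COLOR_RGB2HSV)
E
```

```text
t 17.12 p [ 617.8 -210.1  128.8] x [-0.287  0.958  0.   ] y [ 0.  0. -1.] z [-0.958 -0.287 -0.   ] F [ 0.5  0.2 -2.3] op 0.499
lamp tail@138 [[-78.5 -20.3]
 [-78.5  23. ]
 [-29.9 -19.8]
 [-29.9  23.4]]
lamp tail@136 [[-78.7 -20.6]
 [-78.7  23.4]
 [-29.2 -20.1]
 [-29.2  23.8]]
stop@59 [[-86.  -26.2]
 [-86.   35.6]]
board@15 [[-91.6 -58.8]
 [-91.6  69.2]
 [ 46.7 -58.4]
 [ 50.4  69.2]]
board edge yaw 16.888118902735435
board edge yaw 16.67382257485163
rear edge yaw-90 16.711131324369163
lamp yaw 16.69175722689756
```

All sizes match: lamp 43.5 wide, stop 61.8 wide, board 128 wide, yaw 16.7 for both. The lamp needs +2.3 mm along its x and +3.4 mm along its y. I apply that, come down to just above the cheeks and recheck.

```bash
python3 -m inch '[{"ax":0,"ay":0,"az":0,"x":3,"y":10,"z":-2.2,"hand":1},{"ax":0,"ay":0,"az":0,"x":0,"y":18,"z":0,"hand":1},{"ax":0,"ay":0,"az":0,"x":0,"y":10,"z":0,"hand":1},{"ax":0,"ay":0,"az":0,"x":0,"y":0,"z":0,"hand":1},{"ax":0,"ay":0,"az":0,"x":0,"y":0,"z":0,"hand":1}]' 60
python3 - <<'E'
from h import *
pose();c=snap("wrist"); np.save("T.npy",c[3]);cv2.imwrite("pics/w8full.png",c[0][:,:,::-1]); a=cv2.resize(c[0][20:220,126:386],None,fx=3,fy=3,interpolation=cv2.INTER_CUBIC); cv2.imwrite("pics/w8.png",a[:,:,::-1])
g=c[0]
for r in (70,90,110,130): print(r,[(u,tuple(int(v) for v in g[r,u])) for u in list(range(184,206,1))+list(range(304,334,1))])
E
```

```text
time: 17.58
eef_pos: [0.6186, -0.2067, 0.0891]
tcp_rot: [-0.421, -0.567, 0.567, 0.423]
contact_force: [0.6, 0.3, -3.0]
opening: 0.499
t 17.58 p [ 618.6 -206.7   89.1] x [-0.287  0.958  0.002] y [-0.002  0.001 -1.   ] z [-0.958 -0.287  0.002] F [ 0.6  0.3 -3. ] op 0.499
70 [(184, (231, 120, 62)), (185, (229, 113, 47)), (186, (229, 118, 52)), (187, (229, 121, 58)), (188, (230, 111, 53)), (189, (229, 115, 53)), (190, (229, 114, 53)), (191, (230, 114, 53)), (192, (228, 111, 55)), (193, (230, 115, 61)), (194, (228, 115, 54)), (195, (230, 115, 53)), (196, (230, 111, 52)), (197, (232, 120, 56)), (198, (233, 121, 63)), (199, (232, 118, 57)), (200, (234, 118, 60)), (201, (234, 122, 60)), (202, (231, 113, 54)), (203, (235, 120, 61)), (204, (230, 111, 53)), (205, (232, 117, 59)), (304, (236, 123, 61)), (305, (236, 126, 60)), (306, (236, 127, 55)), (307, (237, 122, 58)), (308, (236, 124, 59)), (309, (239, 129, 64)), (310, (239, 127, 64)), (311, (241, 128, 65)), (312, (249, 136, 65)), (313, (194, 91, 42)), (314, (196, 96, 50)), (315, (194, 88, 37)), (316, (144, 63, 32)), (317, (138, 65, 34)), (31
[... 3268 characters left out ...]
3, 154)), (304, (255, 137, 0)), (305, (215, 238, 241)), (306, (219, 233, 224)), (307, (220, 233, 219)), (308, (213, 243, 233)), (309, (232, 128, 43)), (310, (230, 131, 45)), (311, (231, 138, 55)), (312, (230, 140, 56)), (313, (227, 133, 52)), (314, (227, 137, 52)), (315, (227, 135, 56)), (316, (226, 132, 53)), (317, (224, 129, 57)), (318, (228, 134, 57)), (319, (224, 129, 53)), (320, (229, 141, 60)), (321, (233, 140, 62)), (322, (235, 146, 54)), (323, (237, 149, 62)), (324, (235, 147, 58)), (325, (235, 145, 64)), (326, (235, 143, 54)), (327, (235, 148, 58)), (328, (236, 145, 56)), (329, (238, 141, 59)), (330, (244, 152, 57)), (331, (208, 115, 47)), (332, (121, 62, 33)), (333, (130, 64, 36))]
```

```bash
python3 - <<'E'
from h import *
s,M=pose(); im,K,D,T=snap("wrist"); c=(im,K,D,np.load("T.npy"))
p0=c[3][:2,3]*1000*0+np.array([618.6,-206.7]); X=-M[:2,2];Y=M[:2,0]
def loc(L,z): q=onz(c,L,z)[:,:2]*1000-p0; return np.c_[q@X,q@Y].round(1)
for r,a,b,l,h in((90,200.3,311,203,306.3),(130,203,309,205.3,305)): print(r,"cheek",loc([(a,r),(b,r)],.059).tolist(),"lamp",loc([(l,r),(h,r)],.099).tolist())
for u in(230,256,290): print(u,[(r,tuple(int(v) for v in im[r,u])) for r in range(72,100)])
E
```

```text
t 17.63 p [ 619.4 -207.1   90.2] x [-0.287  0.958  0.   ] y [-0.  0. -1.] z [-0.958 -0.287 -0.   ] F [ 0.5 -0.8 -2.6] op 0.501
90 cheek [[-80.8, -29.1], [-80.8, 32.9]] lamp [[-78.1, -20.4], [-78.1, 23.1]]
130 cheek [[-58.9, -28.8], [-58.9, 33.0]] lamp [[-61.6, -20.3], [-61.6, 23.4]]
230 [(72, (231, 112, 50)), (73, (205, 83, 34)), (74, (238, 167, 99)), (75, (255, 255, 255)), (76, (255, 255, 255)), (77, (255, 255, 255)), (78, (255, 255, 255)), (79, (255, 255, 255)), (80, (255, 255, 255)), (81, (255, 255, 255)), (82, (255, 255, 255)), (83, (255, 255, 255)), (84, (255, 255, 255)), (85, (99, 96, 88)), (86, (77, 67, 64)), (87, (73, 70, 72)), (88, (122, 97, 74)), (89, (255, 247, 59)), (90, (255, 255, 43)), (91, (255, 250, 48)), (92, (255, 249, 51)), (93, (255, 248, 49)), (94, (255, 248, 49)), (95, (255, 249, 55)), (96, (255, 248, 51)), (97, (255, 249, 54)), (98, (255, 249, 55)), (99, (255, 249, 44))]
256 [(72, (235, 116, 53)), (73, (156, 63, 21)), (74, (229, 158, 91)), (75, (255, 255, 255)), (76, (255, 255, 255)), (77, (255, 255, 255)), (78, (255, 255, 255)), (79, (255, 255, 255)), (80, (25
[... 350 characters left out ...]
55, 248, 46)), (97, (255, 248, 45)), (98, (255, 248, 42)), (99, (255, 248, 48))]
290 [(72, (241, 120, 53)), (73, (157, 60, 13)), (74, (246, 226, 181)), (75, (255, 255, 255)), (76, (255, 255, 255)), (77, (255, 255, 255)), (78, (255, 255, 255)), (79, (255, 255, 255)), (80, (255, 255, 255)), (81, (255, 255, 255)), (82, (255, 255, 255)), (83, (255, 255, 255)), (84, (163, 173, 168)), (85, (66, 63, 54)), (86, (59, 56, 54)), (87, (35, 36, 57)), (88, (254, 186, 49)), (89, (255, 255, 48)), (90, (255, 255, 41)), (91, (255, 231, 27)), (92, (255, 151, 12)), (93, (255, 158, 8)), (94, (255, 154, 0)), (95, (255, 160, 0)), (96, (255, 163, 20)), (97, (255, 155, 0)), (98, (255, 158, 0)), (99, (255, 163, 22))]
```

```bash
python3 - <<'E'
from h import *
s,M=pose(); im,K,D,T=snap("wrist"); c=(im,K,D,np.load("T.npy"))
p0=np.array([618.6,-206.7]); X=-M[:2,2]
L=lambda r,z:((onz(c,[(256,r)],z)[0,:2]*1000-p0)@X).round(1)
print("stop rear",L(74.3,.059),"stop front",L(84.4,.059),"tail",L(88.2,.099),"tail bottom@69",L(84.6,.069))
E
```

```text
t 17.68 p [ 619.9 -207.3   90.9] x [-0.287  0.958 -0.001] y [ 0.001 -0.001 -1.   ] z [-0.958 -0.287 -0.001] F [ 0.8 -0.8 -3.5] op 0.502
stop rear -89.0 stop front -83.8 tail -78.8 tail bottom@69 -82.8
```

Close up, the lamp is 0.6 mm off centre between the cheeks and the tail is 5 mm from the stop (nominal 4). I trim both and lower.

```bash
python3 -m inch '[{"ax":0,"ay":0,"az":0,"x":0.6,"y":0,"z":1,"hand":1},{"ax":0,"ay":0,"az":0,"x":0,"y":12,"z":0,"hand":1},{"ax":0,"ay":0,"az":0,"x":0,"y":12,"z":0,"hand":1},{"ax":0,"ay":0,"az":0,"x":0,"y":0,"z":0,"hand":1}]' 60
python3 -m inch '[{"ax":0,"ay":0,"az":0,"x":0,"y":10,"z":0,"hand":1},{"ax":0,"ay":0,"az":0,"x":0,"y":10,"z":0,"hand":1},{"ax":0,"ay":0,"az":0,"x":0,"y":4,"z":0,"hand":1},{"ax":0,"ay":0,"az":0,"x":0,"y":0,"z":0,"hand":1},{"ax":0,"ay":0,"az":0,"x":0,"y":0,"z":0,"hand":1}]' 60
for i in 1 2 3 ; do python3 -m inch '[{"ax":0,"ay":0,"az":0,"x":0,"y":1,"z":0,"hand":1},{"ax":0,"ay":0,"az":0,"x":0,"y":0,"z":0,"hand":1}]' | grep -v -e tcp -e open; done
```

```text
time: 18.07
eef_pos: [0.616, -0.2057, 0.0622]
tcp_rot: [-0.42, -0.567, 0.568, 0.424]
contact_force: [-1.0, 0.9, -3.3]
opening: 0.501
time: 18.48
eef_pos: [0.618, -0.2066, 0.0414]
tcp_rot: [-0.422, -0.567, 0.567, 0.423]
contact_force: [0.3, 0.8, -2.4]
opening: 0.499
time: 18.65
eef_pos: [0.6187, -0.207, 0.0417]
contact_force: [0.3, -0.4, -2.6]
time: 18.82
eef_pos: [0.6185, -0.2069, 0.0405]
contact_force: [0.6, -0.9, -3.6]
time: 18.98
eef_pos: [0.6183, -0.2068, 0.0391]
contact_force: [-0.3, 0.5, -3.5]
```

```bash
for i in 1 2 3 ; do python3 -m inch '[{"ax":0,"ay":0,"az":0,"x":0,"y":1,"z":0,"hand":1},{"ax":0,"ay":0,"az":0,"x":0,"y":0,"z":0,"hand":1}]' | grep -v -e tcp -e open; done
```

```text
time: 19.15
eef_pos: [0.6182, -0.2068, 0.038]
contact_force: [-0.7, 0.4, -3.8]
time: 19.32
eef_pos: [0.6182, -0.2067, 0.0369]
contact_force: [0.1, -0.1, -2.4]
time: 19.48
eef_pos: [0.6182, -0.2067, 0.0359]
contact_force: [-0.8, -0.6, -3.3]
```

```bash
for i in 1 2 3 ; do python3 -m inch '[{"ax":0,"ay":0,"az":0,"x":0,"y":0.6,"z":0,"hand":1},{"ax":0,"ay":0,"az":0,"x":0,"y":0,"z":0,"hand":1}]' | grep -v -e tcp -e open; done
```

```text
time: 19.65
eef_pos: [0.6183, -0.2068, 0.0354]
contact_force: [-0.7, 0.4, -2.7]
time: 19.82
eef_pos: [0.6184, -0.2068, 0.0353]
contact_force: [-1.4, 0.4, 0.2]
time: 19.98
eef_pos: [0.6183, -0.2068, 0.0353]
contact_force: [-3.9, 1.3, 4.8]
```

The lamp is seated: contact at TCP z of 35.3, expected 35. I release, rise and check.

```bash
python3 -m inch '[{"ax":0,"ay":0,"az":0,"x":0,"y":-0.8,"z":0,"hand":1},{"ax":0,"ay":0,"az":0,"x":0,"y":0,"z":0,"hand":-1},{"ax":0,"ay":0,"az":0,"x":0,"y":0,"z":0,"hand":-1},{"ax":0,"ay":0,"az":0,"x":0,"y":0,"z":0,"hand":-1},{"ax":0,"ay":0,"az":0,"x":0,"y":0,"z":0,"hand":-1}]'
python3 -m inch '[{"ax":0,"ay":0,"az":0,"x":0,"y":0,"z":0,"hand":-1},{"ax":0,"ay":0,"az":0,"x":0,"y":-10,"z":0,"hand":-1},{"ax":0,"ay":0,"az":0,"x":0,"y":-25,"z":0,"hand":-1},{"ax":0,"ay":0,"az":0,"x":0,"y":-30,"z":0,"hand":-1},{"ax":0,"ay":0,"az":0,"x":0,"y":-30,"z":0,"hand":-1}]'
python3 -m inch '[{"ax":0,"ay":0,"az":0,"x":0,"y":-30,"z":30,"hand":-1},{"ax":0,"ay":0,"az":0,"x":0,"y":-20,"z":30,"hand":-1},{"ax":0,"ay":0,"az":0,"x":0,"y":0,"z":30,"hand":-1},{"ax":0,"ay":0,"az":0,"x":0,"y":0,"z":30,"hand":-1},{"ax":0,"ay":0,"az":0,"x":0,"y":0,"z":0,"hand":-1}]'
python3 -m inch '[{"ax":0,"ay":0,"az":0,"x":0,"y":0,"z":0,"hand":-1},{"ax":0,"ay":0,"az":0,"x":0,"y":0,"z":0,"hand":-1},{"ax":0,"ay":0,"az":0,"x":0,"y":0,"z":0,"hand":-1}]'
python3 - <<'E'
from h import *
pose(); c=snap("wrist"); t=snap("top"); s=snap("scene")
a=cv2.resize(s[0][130:290,80:420],None,fx=2,fy=2,interpolation=cv2.INTER_CUBIC)[:,:,::-1]
b=c[0][:,:,::-1]; 
b=cv2.resize(b[0:384,100:420],(340,300)); b2=cv2.resize(t[0][130:250,60:440],(340,200))[:,:,::-1]
o=np.zeros((600,680,3),np.uint8);o[:280]=a[:280,:680];o[290:590,:340]=b;o[290:490,340:680]=b2
cv2.imwrite("pics/final.png",o);cv2.imwrite("pics/wf.png",c[0][:,:,::-1]);np.save("T.npy",c[3])
E
```

```text
time: 20.4
eef_pos: [0.6186, -0.2069, 0.0352]
tcp_rot: [0.422, 0.567, -0.567, -0.422]
contact_force: [-0.4, -0.1, 0.4]
opening: 1.001
time: 20.82
eef_pos: [0.6179, -0.2066, 0.1311]
tcp_rot: [-0.422, -0.567, 0.567, 0.423]
contact_force: [0.4, -0.7, 0.5]
opening: 1.006
time: 21.23
eef_pos: [0.5003, -0.2418, 0.1804]
tcp_rot: [-0.422, -0.566, 0.567, 0.423]
contact_force: [0.7, 0.3, -0.4]
opening: 1.0
time: 21.48
eef_pos: [0.5048, -0.2411, 0.1801]
tcp_rot: [0.422, 0.567, -0.567, -0.422]
contact_force: [-0.4, 0.7, -0.2]
opening: 1.002
t 21.48 p [ 504.8 -241.1  180.1] x [-0.288  0.958 -0.001] y [ 0.001 -0.    -1.   ] z [-0.958 -0.288 -0.001] F [-0.4  0.7 -0.2] op 1.002
```

View pics/final.png

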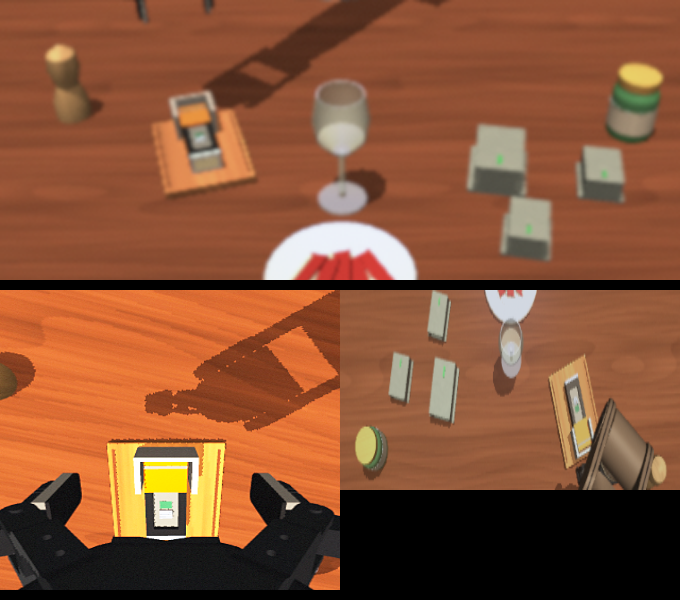

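Picture 12: the lamp lies in the rest with its tail between the cheeks, lens out, switch up and green patch showing. The gripper is clear of it, and the glass, jar and mill stand where they were. I hand it in.

```bash
python3 -c "
from plant import sign_off;print(sign_off())"
```

```text
the job is handed in; nothing more can be done
None
```

The job is done and handed in at about 21.6 s of the 72 s allowed.

- **Out of the dock:** I pulled the lamp about 120 mm straight out, laid it switch-up on the bare counter and let go.
- **Switch:** I pressed on the button with the shut fingertips and dragged it to its stop. The button's centre went from lamp x of about 8.5 mm to 22.5 mm, and the green patch showed.
- **Press force:** It was 6 to 8 N while dragging. When the button met its stop it rose briefly to 17 N down and 15 N sideways, above the 5 to 15 N suggested, and I backed off at once.
- **Into the rest:** I took the lamp near its middle, centred it between the cheeks from close-up views, lowered it to contact at the expected height and let go.

**Last checks:** The final picture shows the lamp in the rest, switch up, tail between the cheeks and lens pointing out, with the green patch still showing. The gripper is open and clear, and the contact force is about zero. By eye, the glass, jar and mill had not moved. I did not measure the lamp's final position after letting go.

**Disagreements:**
- The top camera and the wrist camera differed by about 2 to 4 mm on the lamp and the rest, so I relied on the close wrist views.
- A first reading by eye of the switched-on button gave 20.3 mm. Reading its ribs pixel by pixel gave 22.5 mm, which matches the full 14 mm travel.

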